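# Change the cafe counter over to the standby feed

### The arm

A 7-joint arm with a two-finger parallel gripper is mounted at the origin on the work surface. World frame = base frame: x ahead of the robot, y to its left, z up, the work surface at z = 0. Lengths are in m, angles in rad, forces in N, time in s.
With the tool pointing down it reaches from about 0.4 to 0.85 m from the base axis. Payload 4.5 kg.
Tool frame: the origin (TCP) lies on the centre line of the jaws, within the pads' length; the fingertips stand 17 mm ahead of it and the grasp point (between the pads) lies 2 mm behind it; z points along the fingers, y is the line along which they close (so a half turn about z gives the same grasp; the last joint's range is limited). The gripper opens to 88 mm and grips with 3 to 60 N. Pads are 18 mm wide; open, the fingers measure 123 mm over their backs; the gripper's body (75 mm by 187 mm) begins 45 mm behind the grasp point.
Start: joints at [1.302, 0.689, -0.195, 1.565, 0.157, 0.902, -0.215], TCP at [0.186, -0.597, 0.256] pointing down, gripper open.
Joint ranges: [-3.01, 3.01], [-0.46, 2.08], [-1.47, 1.51], [0.13, 2.56], [-1, 4.14], [0.04, 2.09], [-2.66, 2.66]. Speed limits (rad/s): [2.57, 2.57, 3.14, 3.14, 3.14, 3.14, 3.14].

### API

Orientations are given as a unit quaternion [w, x, y, z].
In Python, from plant import readout, camera, get_calibration, bot gives the robot as it stands. The module is installed in compiled form; this text tells all that it offers.
- The arm moves only by the tool arm_command, never from a script. Its argument "motion" is a list of rows, each a list of 5 numbers: the shift along the tool's x, y, z normalised to -1 to 1, where 1 is 0.2 m, then the turn about the tool's z normalised to -1 to 1, where 1 is pi/2 rad, then the closure, from -1 (fully open) to 1 (shut). A call has 1 to 5 rows; each row is the pose to reach, as a shift and turn from the pose commanded when the call began, along the tool's axes at that moment; what a row does not reach only later rows make up. A row lasts 1/10 s, in which the tool goes at most 50 mm and 8.59 degrees, less where a joint would pass 70% of its speed; a pose out of reach is approached as far as the arm can. A call with a number of a shift or a turn outside -1 to 1 is refused whole. A call with a gripper value outside its range is refused whole. The fingers move at their own pace and stop on an object; "newtons" is the grip in N (left out, the last holds). Time passes only in rows, so rows that repeat a pose let the fingers close. It gives the time, the measured TCP pose, the force, the opening and the grip force at its end, in the units of the state.
- readout.get_obs(): the state, without advancing time (a new reading comes with each control period).
- camera(name): name is "side" or "top" or "wrist"; returns the picture (400x640x3 uint8, red, green, blue); there is no depth.
- get_calibration(name): a dict with "K" (3x3 intrinsics, pixels), "cam_to_world" (4x4, takes a point from camera to world coordinates); the wrist camera has in their place "hand_eye" (4x4, takes a point from camera to tool coordinates, whose origin is the TCP and whose axes are the flange's). Camera axes: x right, y up, looking along -z (the intrinsics and any distortion apply to the point x, -y, -z); pixel columns grow to the right and rows downward; lengths in m; the calibration is good to about 2 mm. A picture is of the moment at which its call begins: read the wrist's pose just before it. get_calibration takes no time and is no camera call.
- bot.close_job(): hands the job in; it is judged then, once.
The state is a dict: "t": time; "qpos": joint angles; "joint_velocities": joint speeds; "effort": joint torques, N m; "position": TCP position; "tcp_rot": TCP orientation; "wrist_force": force on the tool from outside, world axes, zero at the start; "ft_torque": the same for the moment, N m; "finger_gap": finger opening in m; "gripper_force": force on a finger pad.
Only numpy, scipy, OpenCV 4.12 (cv2) and the standard library are available. Lean on these libraries where they do the work, as an engineer would, in place of code of your own. Each camera call takes 0.05 s, during which the arm holds its last target. There are 200 camera calls.

### The job

On the changeover switch (the larger grey box, with the T-shaped handle), swing the handle from the side it leans to now up to the upright centre-off position and let it stand still there for about two seconds. Then swing it on, fully over to the other side, and let go of it. Do not disturb the lever of the smaller lamp switch, the box with the ball-ended lever.

Things in the scene. Friction and masses are not known exactly. Their poses are not given: they have to be found in the camera images.
- transfer (a joint): Angle of the changeover switch's T-handle, rad: 0 is upright (centre off), -0.7 and +0.7 are the end stops; positive leans to the box's +x. Starts between -0.7 and -0.58. Hinged on the box's y direction, 65 mm above the counter at the box's middle. Steady friction (about 2.6 N at the crossbar), no spring or detents: it stays where it is left.
- transfer_grip (a point): Centre of the T-handle's black crossbar, 95 mm from the hinge axis (160 mm above the counter when upright, 138 mm at an end stop). The crossbar is a round bar, 22 mm across, 46 mm long, flat-ended, level, along this frame's y; z points outward along the handle. Steel stem below it, 10 x 16 mm. Pinched by its flat ends from above, it turns between the fingers.
- transfer_base: Grey box of the changeover switch, fixed to the counter, 170 mm (x) by 110 mm (y) by 65 mm high; origin at the centre of its underside, z up. The handle swings in the plane of its x and z axes.
- lamp_tip (a point): Centre of the black ball (26 mm in diameter) on the short lever of the lamp switch, a smaller grey box 110 x 80 x 54 mm, fixed to the counter. The ball is 60 mm from its hinge, so at most 114 mm above the counter. It moves easily; leave it as it is.
Not all that is in view belongs to the job. What is shaped like the transfer_base but blue is not meant.

How it is judged:
On the way:
1. the T-handle stands still within 10 degrees (0.175 rad) of upright for 1.2 s (value of joint transfer between -0.175 and 0.175 rad and velocity of joint transfer between -0.08 and 0.08 rad/s), for 1.2 s.
At the end, for the whole second after the job is handed in: After the pause at centre, the T-handle rests on the other side, within about 10 degrees of its end stop (joint above 0.52 rad), still and released; the lamp switch's ball is within 12 mm of where it was (value of joint transfer above 0.52 rad and velocity of joint transfer between -0.05 and 0.05 rad/s and distance of lamp_tip from where it was at the start of the episode below 0.012 m); the robot touches nothing.
It fails at once if the lamp switch's lever is moved by more than 12 mm (distance of lamp_tip from where it was at the start of the episode above 0.012 m).
It also fails if it takes over 38 s, if anything falls off the work surface, if the arm or the gripper's body presses on something with over 40 N, if the wrist force passes 120 N, or if a joint passes its speed limit or range.

## Working session

There is one attempt and no reset: what is moved stays moved. The work goes in short steps, Python scripts to look and compute and a tool call to move; the robot and the scene stay as the last step left them, time stands still between calls to the robot, and variables do not carry over. Pictures are saved under pics/ and viewed, at most 10 in all, crops included, and the job is handed in when it is done.

Besides the shell and the picture viewer there is one more tool, called after "Emit:" as name(argument=value, ...), one argument or row to a line, values as JSON. arm_command: Moves the arm, as the interface text tells. Its arguments: {"type":"object","properties":{"motion":{"type":"array","items":{"type":"array","items":{"type":"number","minimum":-1,"maximum":1}}},"newtons":{"type":"number"}},"required":["motion"]}

```bash
mkdir -p pics; python3 - <<'E'
from plant import readout,camera,get_calibration,bot
import cv2,numpy as np
o=readout.get_obs();print({k:np.round(v,3) for k,v in o.items()})
for n in("side","top"):
    im=camera(n);cv2.imwrite(f"pics/{n}0.png",im[...,::-1]);c=get_calibration(n);print(n,{k:(np.round(v,4).tolist() if not isinstance(v,str) else v) for k,v in c.items()})
print(get_calibration("wrist"))
E
```

```text
{'t': np.float64(0.0), 'qpos': array([ 1.302,  0.69 , -0.195,  1.566,  0.157,  0.902, -0.215]), 'joint_velocities': array([ 0.001,  0.001,  0.001, -0.002,  0.   , -0.   ,  0.   ]), 'effort': array([ 0.0000e+00, -5.2756e+01, -1.2670e+00, -1.5343e+01, -5.3000e-02,
        7.0000e-03,  0.0000e+00]), 'position': array([ 0.186, -0.596,  0.255]), 'tcp_rot': array([-0.001,  0.989,  0.151, -0.   ]), 'wrist_force': array([-0.234, -0.345,  0.238]), 'ft_torque': array([ 0.016,  0.015, -0.003]), 'gripper_force': np.float64(0.0), 'finger_gap': np.float64(0.088)}
side {'K': [[495.5265, 0.0, 317.6769], [0.0, 495.5265, 194.2386], [0.0, 0.0, 1.0]], 'cam_to_world': [[-0.9151, 0.2415, -0.3229, -0.0611], [-0.4032, -0.5489, 0.7322, 1.2479], [-0.0004, 0.8002, 0.5997, 1.0663], [0.0, 0.0, 0.0, 1.0]]}
top {'K': [[476.1273, 0.0, 312.6164], [0.0, 476.1273, 204.3272], [0.0, 0.0, 1.0]], 'cam_to_world': [[0.0041, 0.9992, -0.04, 0.3801], [-0.9999, 0.0047, 0.0142, 0.1297], [0.0144, 0.04, 0.9991, 1.3251], [0.0, 0.0, 0.0, 1.0]]}
{'K': array([[305.62500618,   0.        , 317.76779856],
       [  0.        , 305.62500618, 199.18257465],
       [  0.        ,   0.        ,   1.        ]]), 'hand_eye': array([[-8.09952508e-04,  9.66503915e-01,  2.56650593e-01,
         6.55769935e-02],
       [ 9.99999644e-01,  7.22641290e-04,  4.34507410e-04,
         4.08033300e-05],
       [ 2.34486796e-04,  2.56650854e-01, -9.66504156e-01,
        -1.29751665e-01],
       [ 0.00000000e+00,  0.00000000e+00,  0.00000000e+00,
         1.00000000e+00]])}
```

View pics/top0.png

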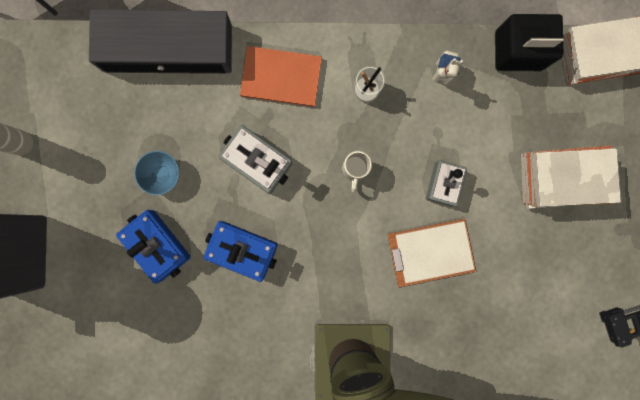

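View pics/side0.png

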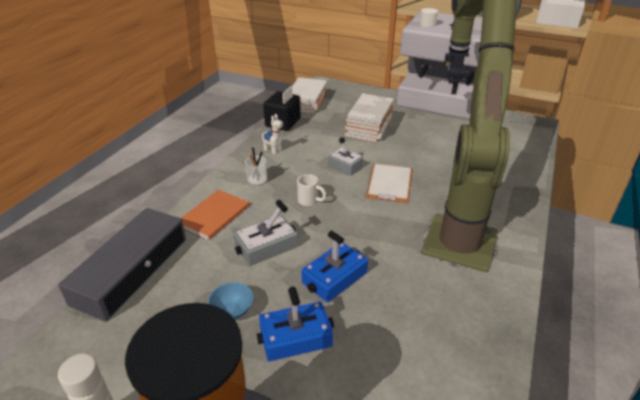

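The top view shows four switch boxes. The two blue ones at (153,246) and (240,250) are excluded by colour. The small grey one at (449,185) has the ball lever, so it is the lamp. The larger grey one at (256,159), side view (267,232), has a T-handle and fits the description. I'll confirm that in one enlarged crop.

```bash
cat > h.py <<'E'
import numpy as np,cv2
from plant import get_calibration
def ray(n,u,v,T=None):
    c=get_calibration(n);K=c["K"]
    M=np.array(c["cam_to_world"]) if T is None else T@np.array(c["hand_eye"])
    d=np.array([(u-K[0,2])/K[0,0],-(v-K[1,2])/K[1,1],-1.]);return M[:3,3],M[:3,:3]@d
def plane(n,u,v,z,T=None):
    p,d=ray(n,u,v,T);return p+d*(z-p[2])/d[2]
def two(a,b):
    A=[];B=[]
    for p,d in(a,b):
        d=d/np.linalg.norm(d);P=np.eye(3)-np.outer(d,d);A.append(P);B.append(P@p)
    return np.linalg.solve(A[0]+A[1],B[0]+B[1])
E
python3 - <<'E'
import cv2,numpy as np
from h import *
t=cv2.imread("pics/top0.png");s=cv2.imread("pics/side0.png")
a=cv2.resize(t[115:205,205:335],None,fx=6,fy=6,interpolation=2)[:540]
b=cv2.resize(s[190:270,225:305],None,fx=3.5,fy=3.5,interpolation=2)
a[0:280,780-280:]=b
cv2.imwrite("pics/crop.png",a)
# box light-grey top contour
m=cv2.inRange(cv2.cvtColor(t,cv2.COLOR_BGR2HSV),(0,0,170),(180,45,255))
for c in cv2.findContours(m,0,2)[0]:
    if cv2.contourArea(c)>150:
        r=cv2.minAreaRect(c);print(np.round(r[0]),np.round(r[1]),r[2])
        if 200<r[0][0]<310 or 420<r[0][0]<470: print([np.round(plane("top",*p,.06)[:2],3).tolist() for p in cv2.boxPoints(r)],plane("top",*r[0],.065))
E
```

```text
[431. 252.] [47. 76.] 78.69007110595703
[[0.346, -0.093], [0.386, -0.291], [0.263, -0.314], [0.224, -0.117]] [ 0.30463897 -0.20225343  0.065     ]
[449. 183.] [24. 35.] 14.931418418884277
[[0.453, -0.208], [0.543, -0.233], [0.527, -0.295], [0.437, -0.271]] [ 0.48964474 -0.25033001  0.065     ]
[578. 177.] [53. 82.] 87.0390625
[254. 158.] [56. 34.] 35.53767776489258
[[0.56, 0.355], [0.634, 0.304], [0.547, 0.181], [0.473, 0.233]] [0.55270871 0.26779828 0.065     ]
[367.  83.] [32. 24.] 90.0
[608.  47.] [52. 68.] 81.34745788574219
```

View pics/crop.png

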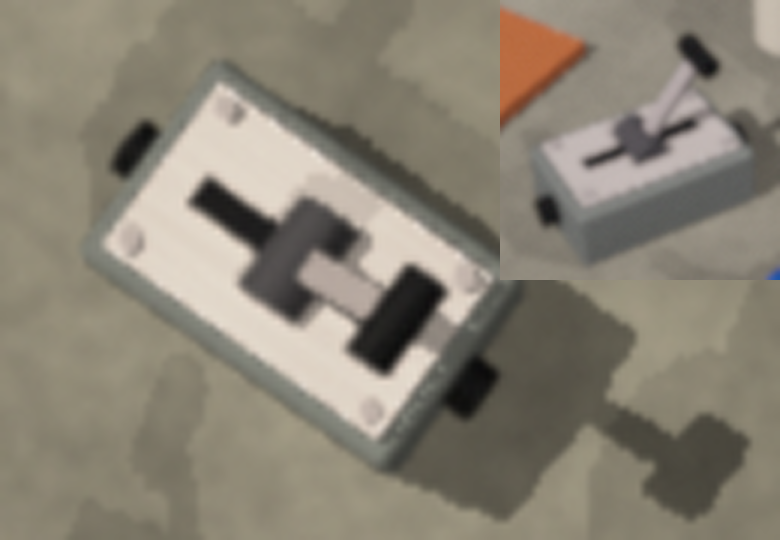

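The crop confirms it: grey box, T-handle crossbar at top px (271,168) and side px (281,205), leaning toward the box's −x (image lower right). Setting out on an arc around the base.

Emit:
arm_command(
  motion=[
    [1,-0.52,0,-0.41,-1],
    [1,-0.52,0,-0.41,-1],
    [1,-0.52,0,-0.41,-1],
    [1,-0.52,0,-0.41,-1],
    [1,-0.52,0,-0.41,-1],
  ],
)

```text
t: 0.6
position: [0.35, -0.4333, 0.2557]
tcp_rot: [-0.001, 0.888, 0.461, 0.002]
wrist_force: [0.1, -0.2, -0.9]
finger_gap: 0.0881
gripper_force: 0.0
```

```bash
cat >> h.py <<'E'
from scipy.spatial.transform import Rotation as Ro
def pose(o):
    q=np.array(o["tcp_rot"]);T=np.eye(4);T[:3,:3]=Ro.from_quat(q[[1,2,3,0]]).as_matrix();T[:3,3]=o["position"];return T
def go(o,p,yaw=None):
    T=pose(o);d=T[:3,:3].T@(np.array(p)-T[:3,3]);x=T[:3,0];y0=np.degrees(np.arctan2(x[1],x[0]))
    print("pos",np.round(T[:3,3],4),"yaw",round(y0,2),"z",np.round(T[:3,2],3),"norm shift",np.round(d/.2,3),"turn",None if yaw is None else round(-(yaw-y0)/90,3),"t",o["t"])
E
python3 - <<'E'
from h import *
from plant import readout
g=two(ray("top",271.2,168),ray("side",281.3,205.1));print("grip",g,"by plane .138",plane("top",271.2,168,.138),"hub",plane("top",255,158.3,.065))
a,b=plane("top",205+418/6,115+282/6,.138),plane("top",205+372/6,115+360/6,.138);print("bar ends",a,b,np.degrees(np.arctan2(*(a-b)[[1,0]])))
go(readout.get_obs(),[.6,0,.26],54.5)
E
```

```text
grip [0.51587125 0.21561412 0.14340344] by plane .138 [0.51805574 0.21667759 0.138     ] hub [0.55214073 0.26517867 0.065     ]
bar ends [0.53317306 0.20812965 0.138     ] [0.50044002 0.22702512 0.138     ] -29.99611679775609
pos [ 0.35   -0.4333  0.2557] yaw 54.84 z [ 0.002  0.003 -1.   ] norm shift [ 2.491 -0.225 -0.013] turn 0.004 t 0.6
```

Emit:
arm_command(
  motion=[
    [1,0,0,0,-1],
    [1,0,0,0,-1],
    [1,0,0,0,-1],
    [1,0,0,0,-1],
  ],
)

```text
t: 1.0
position: [0.4638, -0.2737, 0.2555]
tcp_rot: [-0.0, 0.89, 0.456, -0.0]
wrist_force: [0.7, -0.2, 0.7]
finger_gap: 0.0881
gripper_force: 0.0
```

Emit:
arm_command(
  motion=[
    [1,0.4,0,0,-1],
    [1,0.4,0,0,-1],
    [1,0.4,0,0,-1],
    [1,0.4,0,0,-1],
    [1,0.4,0,0,-1],
  ],
)

```text
t: 1.5
position: [0.6489, -0.1535, 0.2552]
tcp_rot: [-0.001, 0.889, 0.459, 0.002]
wrist_force: [-0.1, 0.2, -0.9]
finger_gap: 0.0882
gripper_force: 0.0
```

```bash
python3 - <<'E'
from h import *
from plant import readout
go(readout.get_obs(),[.516,.216,.26],54.5)
E
```

```text
pos [ 0.6489 -0.1535  0.2552] yaw 54.63 z [ 0.003  0.004 -1.   ] norm shift [ 1.122 -1.611 -0.018] turn 0.001 t 1.5
```

Emit:
arm_command(
  motion=[
    [0.6,-0.8,0,0,-1],
    [0.6,-0.8,0,0,-1],
    [0.6,-0.8,0,0,-1],
    [0.6,-0.8,0,0,-1],
    [0.6,-0.8,0,0,-1],
  ],
)

```text
t: 2.0
position: [0.5825, 0.0412, 0.2559]
tcp_rot: [-0.003, 0.887, 0.462, 0.001]
wrist_force: [0.7, 0.5, 0.2]
finger_gap: 0.088
gripper_force: 0.0
```

Emit:
arm_command(
  motion=[
    [0.52,-0.81,0,0,-1],
    [0.52,-0.81,0,0,-1],
    [0.52,-0.81,0,0,-1],
    [0.52,-0.81,0,0,-1],
    [0.52,-0.81,0,0,-1],
  ],
)

```text
t: 2.5
position: [0.5112, 0.2179, 0.2559]
tcp_rot: [-0.003, 0.887, 0.461, 0.0]
wrist_force: [0.5, -0.5, 0.2]
finger_gap: 0.088
gripper_force: 0.0
```

```bash
python3 - <<'E'
from h import *
from plant import readout,camera
o=readout.get_obs();go(o,[.516,.216,.138],54.5)
im=camera("wrist");cv2.imwrite("pics/w1.png",im[...,::-1]);np.save("T1.npy",pose(o))
E
```

```text
pos [0.5112 0.2179 0.2559] yaw 54.92 z [-0.002  0.005 -1.   ] norm shift [0.004 0.028 0.589] turn 0.005 t 2.5
```

View pics/w1.png

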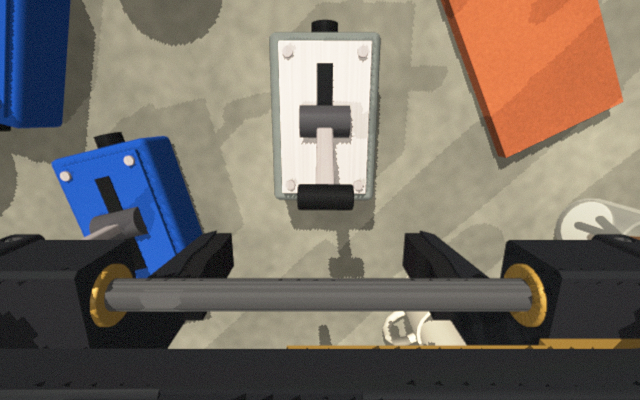

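The wrist view shows the target's crossbar centred at about (326,196), with ends at 298 and 354. The box is upright in the image, so yaw is right. The blue box is to the left and clear.

```bash
python3 - <<'E'
from h import *
from plant import readout
T=np.load("T1.npy")
w=ray("wrist",326,196,T)
print("wrist/top",two(w,ray("top",271.2,168)),"wrist/side",two(w,ray("side",281.3,205.1)),plane("wrist",326,196,.138,T))
h=plane("wrist",325,122,.067+.005,T);print("hub",h)
c=[plane("wrist",*p,.063,T) for p in((271,36),(380,35),(277,197),(375,197))];print("box ctr",np.mean(c,0),[np.degrees(np.arctan2(*(c[i]-c[i+2])[[1,0]])) for i in(0,1)])
go(readout.get_obs(),two(w,ray("top",271.2,168)),54.5)
E
```

```text
wrist/top [0.51802908 0.21668929 0.1380605 ] wrist/side [0.51656513 0.21589009 0.14203954] [0.5180021  0.21669256 0.138     ]
hub [0.55214754 0.26529653 0.072     ]
box ctr [0.553132  0.2651609 0.063    ] [np.float64(55.012723880849535), np.float64(55.87988009778913)]
pos [0.5129 0.2135 0.2556] yaw 54.64 z [-0.001  0.001 -1.   ] norm shift [0.027 0.013 0.588] turn 0.002 t 2.55
```

Emit:
arm_command(
  motion=[
    [0.03,0.015,0.2,0,-1],
    [0.03,0.015,0.4,0,-1],
    [0.03,0.015,0.59,0,-1],
    [0.03,0.015,0.59,0,-1],
    [0.03,0.015,0.59,0,-1],
  ],
)

```text
t: 3.05
position: [0.521, 0.2117, 0.1378]
tcp_rot: [0.001, 0.89, 0.455, -0.001]
wrist_force: [-0.7, 0.6, 1.2]
finger_gap: 0.0883
gripper_force: 0.0
```

```bash
python3 - <<'E'
from h import *
from plant import readout,camera
o=readout.get_obs();go(o,[.518,.2167,.137],54.5)
im=camera("wrist");cv2.imwrite("pics/w2.png",im[...,::-1])
E
```

```text
pos [0.521  0.2117 0.1378] yaw 54.14 z [-0.001 -0.001 -1.   ] norm shift [ 0.011 -0.027  0.004] turn -0.004 t 3.05
```

View pics/w2.png

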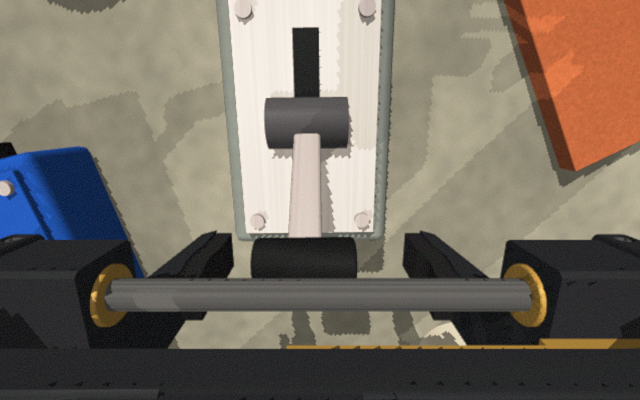

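The bar lies between the pads at px 252–356 (centre 304, jaw centre 318), about 6 mm to the tool's −y. I'll correct that and close.

Emit:
arm_command(
  motion=[
    [0.01,-0.03,0,0,-1],
    [0.01,-0.03,0,0,-1],
    [0.01,-0.03,0,0,1],
    [0.01,-0.03,0,0,1],
    [0.01,-0.03,0,0,1],
  ],
  newtons=25,
)

```text
t: 3.6
position: [0.5169, 0.2183, 0.138]
tcp_rot: [0.0, 0.89, 0.456, 0.0]
wrist_force: [0.6, 0.3, -0.3]
finger_gap: 0.0662
gripper_force: 0.0
```

Emit:
arm_command(
  motion=[
    [0,0,0,0,1],
    [0,0,0,0,1],
    [0,0,0,0,1],
  ],
)

```text
t: 3.9
position: [0.5176, 0.2176, 0.1377]
tcp_rot: [0.001, 0.89, 0.456, 0.0]
wrist_force: [2.7, -3.2, 0.1]
finger_gap: 0.0456
gripper_force: 25.0
```

```bash
python3 - <<'E'
from h import *
from plant import readout,camera
o=readout.get_obs()
im=camera("wrist");cv2.imwrite("pics/w3.png",im[...,::-1])
for p in ([.518,.2167,.137],[.5525,.2652,.158]): go(readout.get_obs(),p,54.5)
E
```

```text
pos [0.5176 0.2176 0.1377] yaw 54.22 z [ 0.001 -0.001 -1.   ] norm shift [-0.003  0.004  0.003] turn -0.003 t 3.95
pos [0.5176 0.2176 0.1377] yaw 54.22 z [ 0.001 -0.001 -1.   ] norm shift [ 0.295  0.002 -0.102] turn -0.003 t 3.95
```

View pics/w3.png

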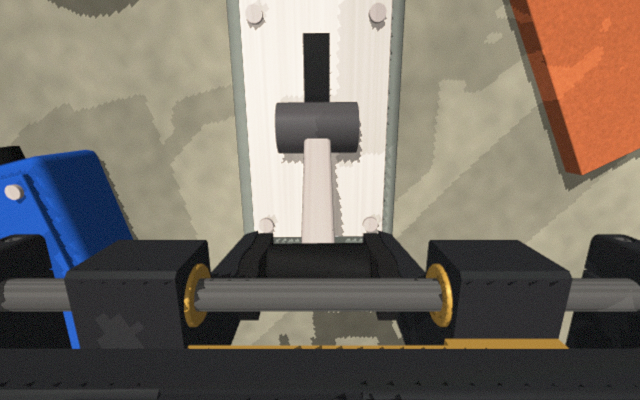

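Gripped at a 45.6 mm gap, with the bar squarely between the pads (px 262–370). Swinging along the arc to upright.

Emit:
arm_command(
  motion=[
    [0.05,0,-0.035,0,1],
    [0.11,0,-0.065,0,1],
    [0.17,0,-0.09,0,1],
    [0.235,0,-0.1,0,1],
    [0.295,0,-0.105,0,1],
  ],
)

```text
t: 4.45
position: [0.55, 0.2634, 0.1587]
tcp_rot: [0.002, 0.89, 0.455, -0.003]
wrist_force: [-2.0, -4.5, 2.5]
finger_gap: 0.0457
gripper_force: 25.0
```

Emit:
arm_command(
  motion=[
    [0,0,0,0,1],
    [0,0,0,0,1],
    [0,0,0,0,1],
    [0,0,0,0,1],
    [0,0,0,0,1],
  ],
)

```text
t: 4.95
position: [0.5515, 0.2657, 0.1588]
tcp_rot: [0.0, 0.89, 0.456, 0.0]
wrist_force: [1.9, -3.1, 2.3]
finger_gap: 0.0457
gripper_force: 25.0
```

```bash
python3 - <<'E'
from h import *
from plant import readout,camera
o=readout.get_obs();go(o,[.5525,.2652,.158],54.5);print(o["wrist_force"])
s=camera("side")[150:270,225:345,::-1];w=camera("wrist")[...,::-1]
f=np.zeros((400,800,3),np.uint8);f[:,:400]=cv2.resize(s,(400,400));f[:,400:]=w[:,120:520];cv2.imwrite("pics/u.png",f)
E
```

```text
pos [0.5515 0.2657 0.1588] yaw 54.22 z [ 0.001 -0.    -1.   ] norm shift [0.001 0.005 0.004] turn -0.003 t 4.95
[ 1.94918291 -3.13342619  2.25618273]
```

View pics/u.png

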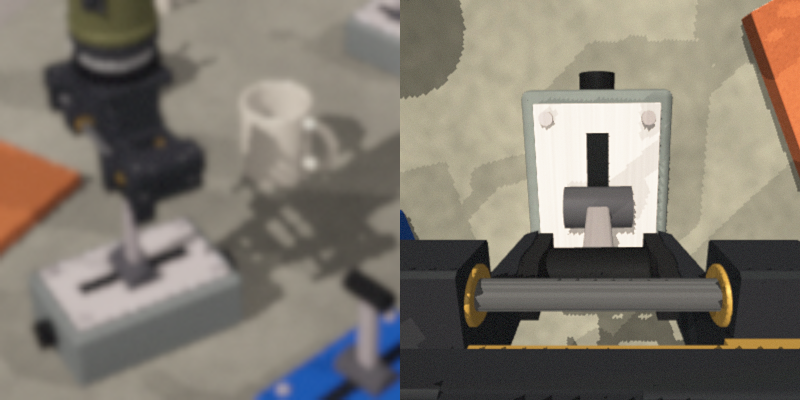

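The handle stands upright in the grip: vertical stem in the side view, bar between the pads in the wrist view. I'll hold for two more seconds, then swing on to about +0.66 rad.

Emit:
arm_command(
  motion=[
    [0,0,0,0,1],
    [0,0,0,0,1],
    [0,0,0,0,1],
    [0,0,0,0,1],
    [0,0,0,0,1],
  ],
)

```text
t: 5.55
position: [0.5515, 0.2657, 0.1588]
tcp_rot: [0.0, 0.89, 0.456, 0.0]
wrist_force: [2.6, -4.4, 2.6]
finger_gap: 0.0456
gripper_force: 25.0
```

Emit:
arm_command(
  motion=[
    [0,0,0,0,1],
    [0,0,0,0,1],
    [0,0,0,0,1],
    [0,0,0,0,1],
    [0,0,0,0,1],
  ],
)

```text
t: 6.05
position: [0.5515, 0.2657, 0.1587]
tcp_rot: [0.0, 0.89, 0.456, 0.0]
wrist_force: [2.4, -3.7, 2.3]
finger_gap: 0.0458
gripper_force: 25.0
```

Emit:
arm_command(
  motion=[
    [0,0,0,0,1],
    [0,0,0,0,1],
    [0,0,0,0,1],
    [0,0,0,0,1],
    [0,0,0,0,1],
  ],
)

```text
t: 6.55
position: [0.5516, 0.2657, 0.1588]
tcp_rot: [0.0, 0.89, 0.456, 0.0]
wrist_force: [2.6, -4.3, 1.6]
finger_gap: 0.0456
gripper_force: 25.0
```

Emit:
arm_command(
  motion=[
    [0,0,0,0,1],
    [0,0,0,0,1],
    [0,0,0,0,1],
    [0,0,0,0,1],
    [0,0,0,0,1],
  ],
)

```text
t: 7.05
position: [0.5515, 0.2657, 0.1588]
tcp_rot: [0.0, 0.89, 0.456, 0.0]
wrist_force: [4.2, -3.9, 2.3]
finger_gap: 0.0458
gripper_force: 25.0
```

Emit:
arm_command(
  motion=[
    [0.06,0,0.005,0,1],
    [0.125,0,0.015,0,1],
    [0.185,0,0.035,0,1],
    [0.24,0,0.065,0,1],
    [0.295,0,0.1,0,1],
  ],
)

```text
t: 7.55
position: [0.5857, 0.314, 0.1384]
tcp_rot: [0.0, 0.89, 0.456, -0.001]
wrist_force: [-0.1, -5.5, 1.9]
finger_gap: 0.0453
gripper_force: 25.0
```

Emit:
arm_command(
  motion=[
    [0,0,0,0,1],
    [0,0,0,0,1],
    [0,0,0,0,1],
  ],
)

```text
t: 7.85
position: [0.586, 0.3145, 0.138]
tcp_rot: [-0.0, 0.89, 0.456, 0.0]
wrist_force: [5.0, -1.9, -3.1]
finger_gap: 0.0459
gripper_force: 25.0
```

```bash
python3 - <<'E'
from h import *
from plant import readout
o=readout.get_obs();go(o,[.5525+.0582,0.2652+0,.137],54.5);print(o["wrist_force"])
d=np.array(o["position"])-[.5525,.2652,.063];print(np.arctan2(np.hypot(*d[:2]),d[2]))
E
```

```text
pos [0.586  0.3145 0.138 ] yaw 54.25 z [ 0.     0.001 -1.   ] norm shift [-0.128  0.244  0.005] turn -0.003 t 7.85
[ 5.04612014 -1.92643243 -3.11191868]
0.671600924899758
```

The angle is about 0.67 rad. Releasing and lifting straight up.

Emit:
arm_command(
  motion=[
    [0,0,0,0,-1],
    [0,0,0,0,-1],
    [0,0,0,0,-1],
    [0,0,0,0,-1],
    [0,0,0,0,-1],
  ],
)

```text
t: 8.35
position: [0.5853, 0.3145, 0.1388]
tcp_rot: [-0.0, 0.89, 0.456, -0.0]
wrist_force: [-0.1, -1.1, -0.7]
finger_gap: 0.0835
gripper_force: 0.0
```

Emit:
arm_command(
  motion=[
    [0,0,-0.1,0,-1],
    [0,0,-0.25,0,-1],
    [0,0,-0.5,0,-1],
    [0,0,-0.7,0,-1],
    [0,0,-0.7,0,-1],
  ],
)

```text
t: 8.85
position: [0.5884, 0.3165, 0.2856]
tcp_rot: [-0.001, 0.89, 0.456, 0.006]
wrist_force: [-0.5, -0.1, 0.9]
finger_gap: 0.0881
gripper_force: 0.0
```

```bash
python3 - <<'E'
from plant import camera
import cv2
cv2.imwrite("pics/end.png",camera("wrist")[...,::-1])
E
```

```text
(no output)
```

View pics/end.png

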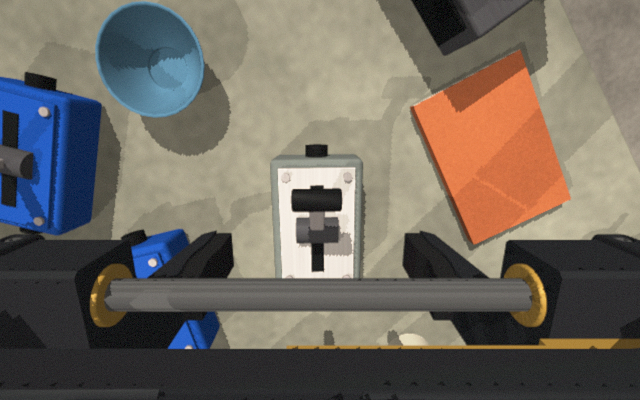

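The handle now leans to the far side, bar at (317,200) beyond the hub at (317,230). A quick angle check comes before handing in.

```bash
python3 - <<'E'
from h import *
from plant import readout,bot
o=readout.get_obs()
p=plane("wrist",317,200,.139,pose(o));d=np.hypot(*(p[:2]-[.5525,.2652]));print(p,d,np.arcsin(d/.095))
if d>.052: print(bot.close_job())
E
```

```text
[0.58265654 0.31021026 0.139     ] 0.05417878167453897 0.6068746323304476
the job is handed in; nothing more can be done
None
```

The T-handle stood upright for over two seconds and was then swung to the far side and released, at about 0.61–0.67 rad by my measurements. The arm stayed above the lamp switch and never felt contact there, and the job is handed in.

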